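# Shut the sprung cover of a terminal box and tuck it under its lip

### The job

Shut the blue terminal box: with the fingertips push its sprung cover over from its outer face until it lies flat on the box, keep it pressed down, and push it by the ridge on its back so that its free edge slides well under the retaining lip and stays there when you take the hand away. Do not pinch the cover or touch the rubber seal on its inside, and leave everything else on the bench where it is.

Things in the scene. Friction and masses are not known exactly. Their poses are not given: they have to be found in the camera images.
- tbox: Blue steel terminal box fixed to the bench, open at the top, 165 mm long (its x, from -75 to +90), 150 mm wide (y) and 70 mm high; white terminals inside. Origin: on the bench under the middle of the box. Its +x points from the hinge to the lip (within 26 degrees of the robot's x), y to the left, z up.
- hinge (a point): Middle of the cover's hinge line, on the box: 74 mm above the bench, 70 mm behind the box's origin (box x = -70 mm). The hinge runs along the box's y. Axes as the box.
- cover (a joint): Angle of the cover about the hinge, rad: 0 = flat on the box (a stop; it goes no lower), 1.57 = upright; it starts standing at 1.3 to 1.7. The hinge is sprung towards 1.5: it takes about 2 N at the free edge to hold the cover flat, and a cover let go without being tucked springs up again to about 1 rad or more, in about a second. The hinge does not move it by itself at the start.
- tuck (a joint): How far the cover has slid along its own plane, away from the hinge, in its slotted hinge straps, m: 0 (as it starts) to 0.020 (stop). Sliding takes about 2 N and it stays where it is left. With the cover flat, its free edge is 5 mm short of the lip at 0, begins to pass beneath it at 0.005 and lies 15 mm under it at 0.020. If it is slid out before it lies flat, the edge strikes the lip and cannot go under.
- ridge (a point): Middle of the foot of the ridge on the cover's outer face (the face towards the robot when upright, the top when shut). The ridge runs across the cover (80 mm along y), stands 7 mm out of the face with a square step on the hinge side, where this point lies, 88 mm from the hinge line when not slid out, and slopes down over 20 mm towards the free edge. Axes: x along the cover from hinge to free edge, z out of the outer face; moves with the cover.
- cover_edge (a point): Middle of the cover's free edge, on its outer face, 133 mm from the hinge line when not slid out. The cover is a grey plate 136 mm wide (y), 3 mm thick; its outer face lies 1.5 mm outside the hinge line's plane, so 75.5 mm above the bench when flat. Axes as the ridge.
- lip_edge (a point): Middle of the lower edge of the retaining lip, on the side facing the hinge: box x = 68 mm, 81.5 mm above the bench, so 6 mm above the top of the flat cover. The lip is a bare steel strip 3 mm thick, 100 mm wide along y, that overhangs 25 mm towards the hinge from the box's far rim; its top is 84.5 mm above the bench.
- seal: Black rubber seal, 105 x 120 mm, on the inside of the cover (the face towards the box). Not to be touched. Origin: on the hinge line; axes as the cover.
- fitting: Steel pipe fitting, 34 mm across, 40 mm high, standing beside the box. Bystander; origin under its centre.
- flange: Dark steel ring, 66 mm across, 14 mm high, lying beside the box. Bystander; origin under its centre.
- tape: Yellow tape measure, 66 x 34 x 62 mm high, beside the box. Bystander; origin under its centre.
- sealant: White bottle with a red cap, 42 mm across, 105 mm high, beyond the lip. Bystander; origin under its centre.
- spanner: Steel spanner, some 180 mm long, lying to the right of the box. Bystander; lies along its x.
- spraycan: Spray can, 58 mm across, 170 mm high, to the left of the box. Bystander; origin under its centre.
- gauge: Pressure gauge lying on its back, 64 mm across, 26 mm high, with a brass stem, beyond the lip. Bystander; origin under its centre.

How it is judged:
On the way, in this order (a step that is already met when the one before it is completed fails the run):
1. the cover is folded down onto the box, its edge not yet under the lip (value of joint cover below 0.15 rad and value of joint tuck below 0.01 m), for 0.04 s.
2. the cover is flat and its edge is under the lip (value of joint cover below 0.09 rad and value of joint tuck above 0.012 m), for 0.2 s.
At the end, for the whole second after the job is handed in: The cover lies shut (less than 0.09 rad open), slid out more than 12 mm so that its edge is at least 6 mm beneath the lip, and stays so at rest by itself (all of step 2 and x of cover_edge in the frame of lip_edge above 0.006 m and z of cover_edge in the frame of lip_edge below 0.003 m and velocity of joint cover between -0.1 and 0.1 rad/s); the robot touches nothing.
It fails at once if the inside of the cover (its seal) is touched, as in pinching the cover (contact force between any of the fingers, the arm and seal above 0.5 N).
It fails at once if another thing on the bench is lifted or moved by more than 20 mm (distance of any of fitting, flange, tape, sealant, spanner, spraycan, gauge from where it was at the start of the episode above 0.02 m).
It also fails if it takes over 42 s, if anything falls off the work surface, if the arm or the gripper's body presses on something with over 40 N, if the wrist force passes 120 N, or if a joint passes its speed limit or range.

### The arm

A 6-joint arm with a two-finger parallel gripper is mounted at the origin on the work surface. World frame = base frame: x ahead of the robot, y to its left, z up, the work surface at z = 0. Lengths are in m, angles in rad, forces in N, time in s.
With the tool pointing down it reaches from about 0.35 to 0.975 m from the base axis. Payload 4.9 kg.
Tool frame: the origin (TCP) lies on the centre line of the jaws, within the pads' length; the fingertips stand 8 mm ahead of it and the grasp point (between the pads) lies 11 mm behind it; z points along the fingers, y is the direction in which the jaws open and shut (so a half turn about z gives the same grasp; the last joint's range is limited). The gripper opens to 85 mm and grips with 20 to 120 N. Pads are 22 mm wide; open, the fingers measure 114 mm over their backs; the gripper's body (76 mm by 85 mm) begins 54 mm behind the grasp point. The pads swing forward as they close: fully open they stand 13 mm farther back than shut.
Start: joints at [-1.374, 0.053, 1.613, -0, 1.476, -0.119], TCP at [0.194, -0.594, 0.239] pointing down, gripper open.
Joint ranges: [-3.01, 3.01], [-1.01, 2.22], [0.06, 2.58], [-1.02, 4.17], [0.09, 2.62], [-3.14, 3.14]. Speed limits (rad/s): [2.57, 2.57, 3.14, 3.14, 3.14, 3.14].

### API

Orientations are given as a rotation vector (axis times angle).
In Python, from station import get_obs, get_image, calibration, finish_job gives the robot as it stands. The module is installed in compiled form; this text tells all that it offers.
- The arm moves only by the shell command python3 -m jog 'ROWS' [FORCE]. ROWS is JSON, a list of rows, each a list of 7 numbers: the shift along the tool's x, y, z in cm, then the turn, a rotation vector about the tool's x, y, z in rad, then the closure in counts, from 0 (fully open) to 255 (shut). In form: [[dx, dy, dz, ax, ay, az, jaw], ...]. A call has 1 to 8 rows; each row is the pose to reach, as a shift and turn from the pose measured when the call began, along the tool's axes at that moment; what a row does not reach only later rows make up. A row lasts 1/12 s, in which the tool goes at most 41.7 mm and 7.16 degrees, less where a joint would pass 70% of its speed; a pose out of reach is approached as far as the arm can. A call with a gripper value outside its range is refused whole. The fingers move at their own pace and stop on an object; FORCE is the grip in N (left out, the last holds). Time passes only in rows, so rows that repeat a pose let the fingers close. It gives the time, the measured TCP pose, the force and the opening at its end, in the units of the state.
- get_obs(): the state, without advancing time (a new reading comes with each control period).
- get_image(name): name is "side" or "top" or "wrist"; returns the picture (384x512x3 uint8, red, green, blue); there is no depth.
- calibration(name): a dict with "vfov" (degrees; the focal length in pixels is half the picture's height over the tangent of half this angle, whatever the lens; pixels are square), "cx", "cy" (the principal point, pixels), "dist_coeffs" ([k1, k2, p1, p2, k3] as OpenCV has them; the pictures are not rectified), "R" (3x3) and "t" (3): a world point X has camera coordinates R X + t. Camera axes: x right, y down, z forward; pixel columns grow to the right and rows downward; lengths in m; the calibration is good to about 2 mm. A picture is of the moment at which its call begins: read the wrist's pose just before it. calibration takes no time and is no camera call; for the wrist camera it gives the pose at the moment of the call.
- finish_job(): hands the job in, once; it reports no verdict.
The state is a dict: "t": time; "q": joint angles; "dq": joint speeds; "effort": joint torques, N m; "tool_pos": TCP position; "tool_rot": TCP orientation; "contact_force": force on the tool from outside, world axes, zero at the start; "wrist_torque": the same for the moment, N m; "opening": finger opening in m.
Only numpy, scipy, OpenCV 4.12 (cv2) and the standard library are available. Lean on these libraries where they do the work, as an engineer would, in place of code of your own. Each camera call takes 0.05 s, during which the arm holds its last target. There are 200 camera calls.

## Working session

There is one attempt and no reset: what is moved stays moved. The work goes in short steps, Python scripts to look and compute and a shell command to move; the robot and the scene stay as the last step left them, time stands still between calls to the robot, and variables do not carry over. Pictures are saved under pics/ and viewed, about 8 in all and at most 12, crops included, and the job is handed in when it is done.

```bash
mkdir -p pics
cat > h.py <<'E'
import numpy as np, cv2
from station import get_obs,get_image,calibration
def K(c):
    f=192/np.tan(np.radians(c['vfov'])/2); return np.array([[f,0,c['cx']],[0,f,c['cy']],[0,0,1.]])
def ray(c,uv):
    n=cv2.undistortPoints(np.array([[uv]],float),K(c),np.array(c['dist_coeffs'],float))[0,0]
    R=np.array(c['R']);t=np.array(c['t']); return -R.T@t, R.T@np.array([n[0],n[1],1.])
def onz(c,uv,z):
    o,d=ray(c,uv); return o+d*(z-o[2])/d[2]
def tri(obs):
    A=np.zeros((3,3));b=np.zeros(3)
    L=[ray(c,uv) for c,uv in obs]
    for o,d in L:
        d=d/np.linalg.norm(d);P=np.eye(3)-np.outer(d,d);A+=P;b+=P@o
    X=np.linalg.solve(A,b)
    return X,[np.linalg.norm(np.cross(X-o,d/np.linalg.norm(d))) for o,d in L]
def proj(c,X):
    return cv2.projectPoints(np.array(X,float).reshape(-1,1,3),cv2.Rodrigues(np.array(c['R']))[0],np.array(c['t'],float),K(c),np.array(c['dist_coeffs'],float))[0][:,0]
E
python3 - <<'E'
from h import *
o=get_obs();print({k:np.round(v,3) for k,v in o.items()})
for n in('side','top'):
    i=get_image(n);cv2.imwrite(f'pics/{n}0.png',i[...,::-1])
    c=calibration(n);R=np.array(c['R']);print(n,c['vfov'],-R.T@np.array(c['t']),R[2])
a=[cv2.imread(f'pics/{n}0.png') for n in('side','top')]
for n,x in zip(('side','top'),a): cv2.imwrite(f'pics/{n}0b.png',cv2.resize(x,(800,600),interpolation=cv2.INTER_CUBIC))
E
```

```text
{'t': np.float64(0.0), 'q': array([-1.374,  0.053,  1.614,  0.   ,  1.476, -0.119]), 'dq': array([ 0.   , -0.001,  0.   , -0.001, -0.   , -0.   ]), 'effort': array([-2.0000e-03, -3.9368e+01, -3.7018e+01, -0.0000e+00,  7.0000e-03,
        0.0000e+00]), 'tool_pos': array([ 0.194, -0.593,  0.238]), 'tool_rot': array([-3.1  , -0.494,  0.   ]), 'contact_force': array([ 0.437, -0.478,  0.19 ]), 'wrist_torque': array([-0.014,  0.004, -0.026]), 'opening': np.float64(0.086)}
side 43.73038737298538 [-0.02471107  0.64043635  0.92215943] [ 0.5273759  -0.48013135 -0.70096259]
top 47.43597926818868 [0.54920256 0.05155506 1.15228086] [ 0.06218593 -0.00789243 -0.99803338]
```

View pics/side0b.png

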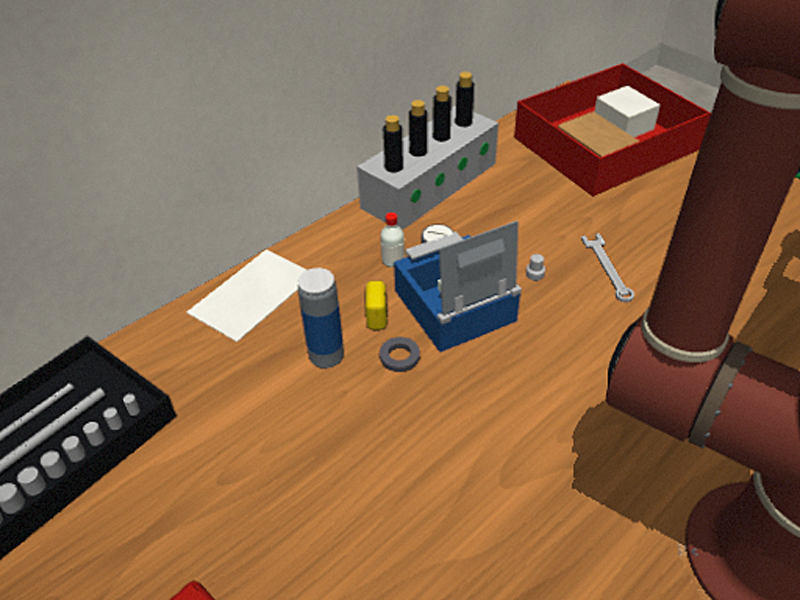

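View pics/top0b.png

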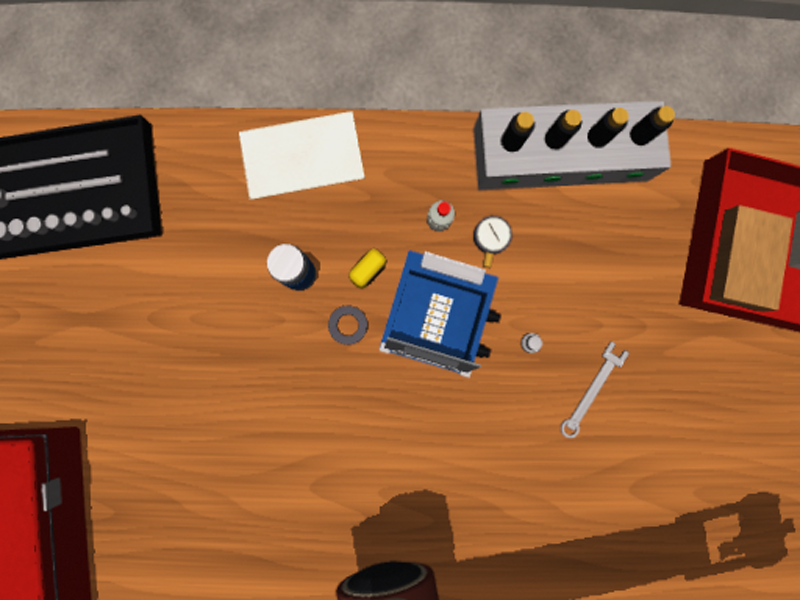

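The side view shows the cover upright at about (480,265) of 800 px. The top view shows the box at about (440,310), lip to the far side at (453,268), hinge line (385,350)-(470,372). Zooming in on both.

Run:
```python
from h import *
s=cv2.imread('pics/side0.png');t=cv2.imread('pics/top0.png')
A=cv2.resize(s[135:235,245:345],(400,400),interpolation=cv2.INTER_CUBIC);B=cv2.resize(t[150:250,235:335],(400,400),interpolation=cv2.INTER_CUBIC)
cv2.imwrite('pics/zoom.png',cv2.resize(np.hstack([A,B]),(800,400)))
# blue mask top: rim
hsv=cv2.cvtColor(t,cv2.COLOR_BGR2HSV);m=cv2.inRange(hsv,(100,100,30),(125,255,255));m[:,:230]=0;m[:, 330:]=0
cs=max(cv2.findContours(m,0,1)[0],key=cv2.contourArea);print(cv2.minAreaRect(cs),cv2.approxPolyDP(cs,4,True)[:,0].tolist())
```

```text
((281.66058349609375, 197.7981719970703), (60.53462600708008, 60.34305953979492), 16.699241638183594) [[262, 161], [244, 218], [251, 215], [302, 231], [317, 177], [300, 181], [270, 172], [270, 163]]
```

View pics/zoom.png

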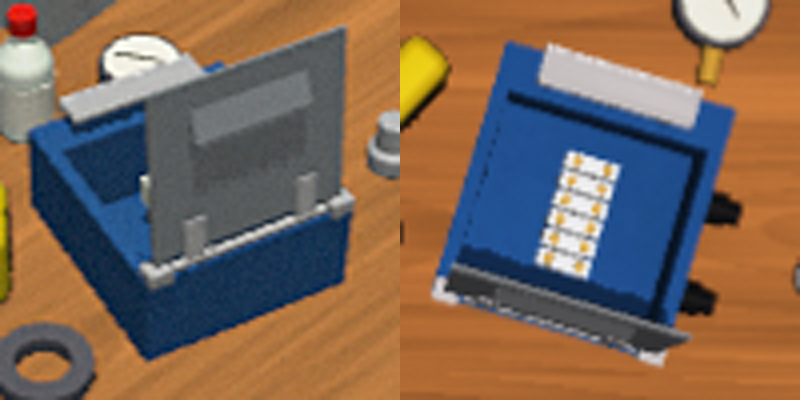

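```bash
cat > m.py <<'E'
from h import *
cs,ct=calibration('side'),calibration('top')
S=lambda u,v:(cs,((u+.5)/4-.5+245,(v+.5)/4-.5+135))
T=lambda u,v:(ct,((u+.5)/4-.5+235,(v+.5)/4-.5+150))
if __name__=='__main__':
    for n,s,t in [('knobL',(155,272),(43,289)),('knobR',(345,204),(253,357)),('rimFL',(31,134),(107,42)),('lipNL',(75,122),(139,84)),('edgeL',(146,104),(52,266)),('edgeR',(346,29),(289,338))]:
        X,e=tri([S(*s),T(*t)]);print(n,X.round(4),np.round(e,4))
    print('lip corners z=.0845',[onz(*T(*p),.0845).round(4) for p in((149,44),(305,92),(296,127),(139,84))])
    print('rim z=.07',[onz(*T(*p),.070).round(4) for p in((107,42),(336,108))],'knobs z.074',[onz(*T(*p),.074).round(4) for p in((43,289),(253,357))])
E
python3 m.py
```

```text
knobL [0.5418 0.0515 0.0747] [0.0002 0.0002]
knobR [ 0.5017 -0.079   0.0727] [0.0005 0.0005]
rimFL [0.6965 0.0138 0.0653] [0.0005 0.0005]
lipNL [ 0.6699 -0.0044  0.0816] [0.0013 0.0013]
edgeL [0.5556 0.0471 0.1999] [0.0003 0.0003]
edgeR [ 0.5183 -0.0824  0.2033] [0.0001 0.0001]
lip corners z=.0845 [array([ 0.6935, -0.011 ,  0.0845]), array([ 0.6656, -0.1076,  0.0845]), array([ 0.6439, -0.1022,  0.0845]), array([ 0.6686, -0.0052,  0.0845])]
rim z=.07 [array([0.6962, 0.0144, 0.07  ]), array([ 0.6575, -0.1293,  0.07  ])] knobs z.074 [array([0.5419, 0.0516, 0.074 ]), array([ 0.5022, -0.0784,  0.074 ])]
```

```bash
cat > g.py <<'E'
from h import *
import sys
from scipy.spatial.transform import Rotation as Ro
H=np.array([.522,-.0135,0]);yaw=np.radians(-15.8)
X=np.array([np.cos(yaw),np.sin(yaw),0]);Y=np.array([-np.sin(yaw),np.cos(yaw),0]);Z=np.array([0,0,1.])
RB=np.array([X,-Y,-Z]).T   # wanted tool axes
# args: triples u,v,z of the fingertip's front bottom corner in the hinge frame (mm)
o=get_obs();R=Ro.from_rotvec(o['tool_rot']).as_matrix();p=np.array(o['tool_pos'])
tip=p+R[:,2]*.008+R[:,0]*.011
print('t',round(float(o['t']),2),'corner u,v,z mm',(np.array([(tip-H)@X,(tip-H)@Y,tip[2]])*1e3).round(1),'F u,v,z',np.round([np.dot(o['contact_force'],a) for a in(X,Y,Z)],1),'turn',Ro.from_matrix(R.T@RB).as_rotvec().round(3))
for a in sys.argv[1:]:
    u,v,z=[float(x)/1e3 for x in a.split(',')]
    T=H+X*(u-.011)+Y*v+Z*(z+.008)
    print(a,'shift cm',(R.T@(T-p)*100).round(2))
E
python3 g.py -30,0,252
```

```text
t 0.1 corner u,v,z mm [-148.5 -641.3  230.2] F u,v,z [-0.5 -0.   0.4] turn [-0.002  0.     0.592]
-30,0,252 shift cm [ 45.79 -47.24  -2.08]
```

```bash
python3 -m jog '[[3,-3,-2,0,0,0.1,255],[6,-6,-2,0,0,0.2,255],[9,-9.3,-2,0,0,0.3,255],[12,-12.4,-2,0,0,0.4,255],[15,-15.5,-2,0,0,0.5,255],[18,-18.6,-2,0,0,0.59,255],[21,-21.7,-2,0,0,0.59,255],[24,-24.8,-2,0,0,0.59,255]]' 20; python3 g.py -30,0,252
```

```text
t: 0.77
tool_pos: [0.3384, -0.2955, 0.2582]
tool_rot: [-3.11, 0.43, 0.001]
contact_force: [0.3, -0.2, -0.2]
opening: 0.0002
t 0.77 corner u,v,z mm [ -88.9 -321.3  250.1] F u,v,z [ 0.3 -0.1 -0.2] turn [-0.002  0.001  0.001]
-30,0,252 shift cm [  5.91 -32.13  -0.13]
```

```bash
python3 -m jog '[[0.8,-4,0,0,0,0,255],[1.6,-8,0,0,0,0,255],[2.4,-12,0,0,0,0,255],[3.2,-16,0,0,0,0,255],[4,-20,0,0,0,0,255],[4.8,-24,0,0,0,0,255],[5.4,-28,0,0,0,0,255],[5.9,-32.1,0,0,0,0,255]]'; python3 -m jog '[[0,0,2,0,0,0,255],[0,0,5,0,0,0,255],[0,0,7,0,0,0,255],[0,0,7,0,0,0,255]]'; python3 g.py -30,0,153 8,0,153
python3 - <<'E'
from h import *
for n,(a,b,c,d) in dict(side=(120,240,240,350),top=(150,250,235,335)).items():
    cv2.imwrite(f'pics/{n}1.png',get_image(n)[a:b,c:d,::-1])
A=[cv2.resize(cv2.imread(f'pics/{n}1.png'),(400,400),interpolation=cv2.INTER_CUBIC) for n in('side','top')]
cv2.imwrite('pics/z1.png',np.hstack(A))
E
```

```text
t: 1.43
tool_pos: [0.4826, -0.0005, 0.2584]
tool_rot: [-3.11, 0.43, 0.001]
contact_force: [0.8, -0.1, 0.4]
opening: 0.0002
t: 1.77
tool_pos: [0.4792, 0.0007, 0.1826]
tool_rot: [-3.11, 0.429, 0.018]
contact_force: [-1.0, 0.1, -0.6]
opening: 0.0001
t 1.77 corner u,v,z mm [-34.1   2.  174.4] F u,v,z [-1.  -0.2 -0.6] turn [-0.001  0.011  0.002]
-30,0,153 shift cm [0.43 0.2  2.15]
8,0,153 shift cm [4.23 0.2  2.11]
```

View pics/z1.png

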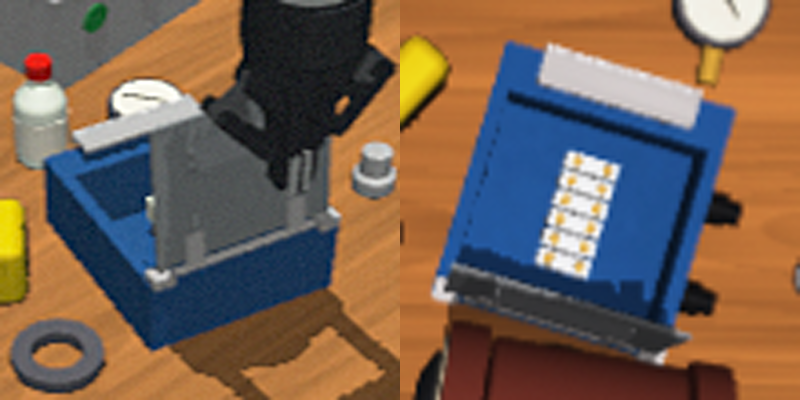

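Left crop: fingers closed just behind the cover's outer face, clear of the hinge; the lip side is untouched. Now lower and touch the cover.

```bash
python3 -m jog '[[0.4,0.2,1,0,0,0,255],[0.6,0.2,2.1,0,0.01,0,255],[2,0.2,2.1,0,0.01,0,255],[3,0.2,2.1,0,0.01,0,255],[3.6,0.2,2.1,0,0.01,0,255],[4.2,0.2,2.1,0,0.01,0,255],[4.2,0.2,2.1,0,0.01,0,255]]'; python3 g.py 8,0,153.6 17,0,151 27,0,147.2 45.4,0,133.7 58.6,0,115.9 65.5,0,95.8
```

```text
t: 2.45
tool_pos: [0.5229, -0.0142, 0.1673]
tool_rot: [-3.111, 0.431, -0.013]
contact_force: [-0.1, 0.3, 0.3]
opening: 0.0001
t 2.45 corner u,v,z mm [ 12.1  -0.4 159.4] F u,v,z [-0.2  0.3  0.3] turn [-0.002 -0.008  0.   ]
8,0,153.6 shift cm [-0.41 -0.04  0.57]
17,0,151 shift cm [ 0.49 -0.04  0.83]
27,0,147.2 shift cm [ 1.48 -0.04  1.22]
45.4,0,133.7 shift cm [ 3.31 -0.03  2.59]
58.6,0,115.9 shift cm [ 4.62 -0.03  4.38]
65.5,0,95.8 shift cm [ 5.29 -0.03  6.39]
```

```bash
python3 -m jog '[[0,0,0.6,0,0,0,255],[0.5,0,0.8,0,0,0,255],[1,0,1,0,0,0,255],[1.5,0,1.2,0,0,0,255],[2.4,0,1.8,0,0,0,255],[3.3,0,2.6,0,0,0,255],[3.3,0,2.6,0,0,0,255],[3.3,0,2.6,0,0,0,255]]'; python3 g.py 52.5,0,125.5 58.6,0,115.9 62.5,0,106  65.5,0,95.8 66.7,0,82.2
python3 - <<'E'
from h import *
cv2.imwrite('pics/z2.png',cv2.resize(get_image('side')[120:240,240:350,::-1],(440,480),interpolation=cv2.INTER_CUBIC))
E
```

```text
t: 3.12
tool_pos: [0.5549, -0.0233, 0.141]
tool_rot: [-3.111, 0.432, -0.012]
contact_force: [0.1, -0.1, -0.0]
opening: -0.0006
t 3.12 corner u,v,z mm [ 45.4  -0.4 133.1] F u,v,z [ 0.1 -0.  -0. ] turn [-0.001 -0.007  0.   ]
52.5,0,125.5 shift cm [ 0.71 -0.04  0.76]
58.6,0,115.9 shift cm [ 1.31 -0.04  1.72]
62.5,0,106 shift cm [ 1.7  -0.04  2.71]
65.5,0,95.8 shift cm [ 1.99 -0.04  3.74]
66.7,0,82.2 shift cm [ 2.1  -0.03  5.1 ]
```

View pics/z2.png

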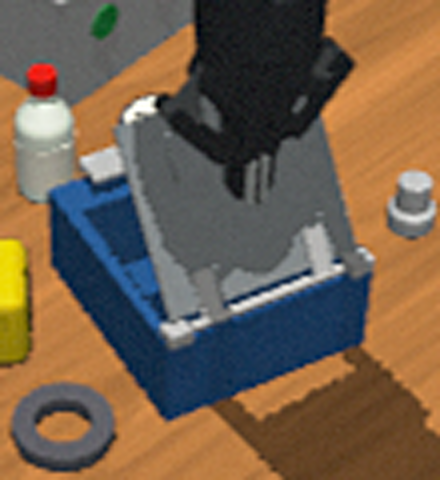

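The cover has folded to roughly 1 rad with the fingertip on its outer face between hinge and ridge. Continuing the arc.

```bash
python3 -m jog '[[0.7,0,0.7,0,0,0,255],[1.0,0,1.2,0,0,0,255],[1.3,0,1.7,0,0,0,255],[1.5,0,2.2,0,0,0,255],[1.7,0,2.7,0,0,0,255],[1.9,0,3.2,0,0,0,255],[2,0,3.7,0,0,0,255],[2,0,3.7,0,0,0,255]]'; python3 g.py 66.5,0,88 66.5,0,82 65,0,75.5 65,0,73
```

```text
t: 3.83
tool_pos: [0.5747, -0.0288, 0.1038]
tool_rot: [-3.111, 0.432, -0.013]
contact_force: [0.8, -0.3, 2.8]
opening: -0.0002
t 3.83 corner u,v,z mm [65.9 -0.3 95.8] F u,v,z [ 0.8 -0.1  2.8] turn [-0.002 -0.008  0.   ]
66.5,0,88 shift cm [ 0.06 -0.03  0.78]
66.5,0,82 shift cm [ 0.05 -0.03  1.38]
65,0,75.5 shift cm [-0.1  -0.03  2.03]
65,0,73 shift cm [-0.1  -0.03  2.28]
```

```bash
python3 -m jog '[[0.05,0,0.5,0,0,0,255],[0.05,0,1,0,0,0,255],[0,0,1.4,0,0,0,255],[-0.1,0,1.7,0,0,0,255],[-0.1,0,2,0,0,0,255],[-0.1,0,2.05,0,0,0,255],[-0.1,0,2.05,0,0,0,255]]'; python3 g.py 65,0,73
python3 - <<'E'
from h import *
cv2.imwrite('pics/z3.png',cv2.resize(get_image('side')[120:240,240:350,::-1],(440,480),interpolation=cv2.INTER_CUBIC))
E
```

```text
t: 4.42
tool_pos: [0.5753, -0.0289, 0.0841]
tool_rot: [-3.112, 0.432, -0.019]
contact_force: [3.1, -1.4, 4.0]
opening: 0.0004
t 4.42 corner u,v,z mm [66.6 -0.3 76.3] F u,v,z [ 3.4 -0.5  4. ] turn [-0.002 -0.012 -0.   ]
65,0,73 shift cm [-0.15 -0.03  0.31]
```

View pics/z3.png

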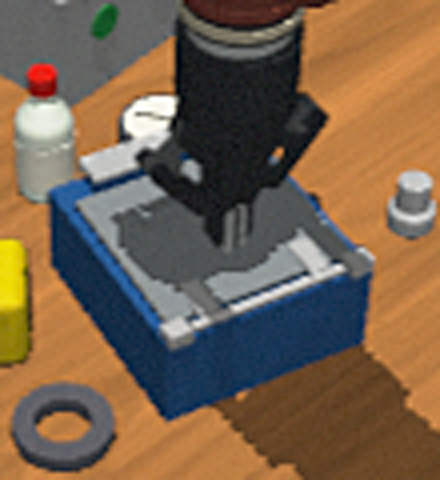

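Cover looks flat, its free edge short of the lip. Pressing slightly firmer.

```bash
python3 -m jog '[[-0.1,0,0.1,0,0,0,255],[-0.1,0,0.2,0,0,0,255],[-0.1,0,0.3,0,0,0,255],[-0.1,0,0.3,0,0,0,255]]'; python3 g.py 88,0,73
```

```text
t: 4.8
tool_pos: [0.5752, -0.0288, 0.0827]
tool_rot: [3.112, -0.432, 0.021]
contact_force: [0.3, -0.9, 9.9]
opening: 0.0
t 4.8 corner u,v,z mm [66.5 -0.2 74.8] F u,v,z [ 0.6 -0.8  9.9] turn [-0.002 -0.013  0.   ]
88,0,73 shift cm [ 2.16 -0.02  0.2 ]
```

```bash
python3 -m jog '[[0.4,0,0.2,0,0,0,255],[0.9,0,0.2,0,0,0,255],[1.4,0,0.2,0,0,0,255],[1.9,0,0.2,0,0,0,255],[2.3,0,0.2,0,0,0,255],[2.7,0,0.2,0,0,0,255],[3.1,0,0.2,0,0,0,255],[3.1,0,0.2,0,0,0,255]]'; python3 g.py 105,0,73
```

```text
t: 5.47
tool_pos: [0.6039, -0.0367, 0.0816]
tool_rot: [-3.111, 0.432, -0.014]
contact_force: [-4.6, 1.1, 10.9]
opening: -0.0001
t 5.47 corner u,v,z mm [96.2 -0.  73.7] F u,v,z [-4.8 -0.2 10.9] turn [-0.002 -0.009  0.   ]
105,0,73 shift cm [ 0.88 -0.    0.07]
```

```bash
python3 -m jog '[[0.3,0,0.15,0,0,0,255],[0.6,0,0.15,0,0,0,255],[0.9,0,0.15,0,0,0,255],[1.2,0,0.15,0,0,0,255],[1.3,0,0.15,0,0,0,255],[1.3,0,0.15,0,0,0,255]]'; python3 g.py 112,0,73
python3 - <<'E'
from h import *
cv2.imwrite('pics/z4.png',cv2.resize(get_image('side')[120:240,240:350,::-1],(440,480),interpolation=cv2.INTER_CUBIC))
E
```

```text
t: 5.97
tool_pos: [0.6148, -0.0396, 0.0806]
tool_rot: [-3.11, 0.431, -0.005]
contact_force: [-7.2, 0.2, 11.4]
opening: 0.0001
t 5.97 corner u,v,z mm [107.5   0.2  72.6] F u,v,z [-7.  -1.8 11.4] turn [-0.002 -0.003  0.   ]
112,0,73 shift cm [ 0.46  0.02 -0.04]
```

View pics/z4.png

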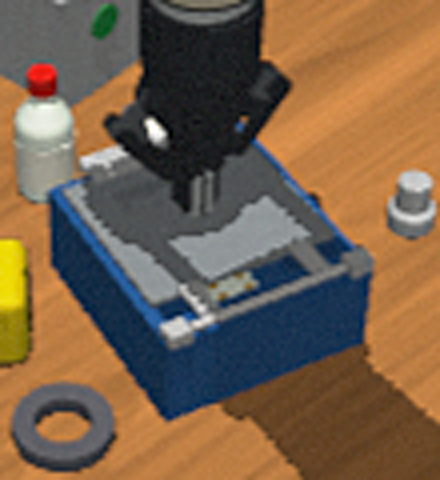

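The cover has slid out: a gap with a white terminal shows at the hinge end, and the far edge is at the lip. Pushing on to the stop.

```bash
python3 -m jog '[[0.2,0,0.1,0,0,0,255],[0.4,0,0.1,0,0,0,255],[0.6,0,0.1,0,0,0,255],[0.6,0,0.1,0,0,0,255],[0.6,0,0.1,0,0,0,255]]'; python3 g.py
```

```text
t: 6.43
tool_pos: [0.6178, -0.0402, 0.0798]
tool_rot: [-3.11, 0.43, 0.008]
contact_force: [-10.4, 2.4, 14.2]
opening: 0.0002
t 6.43 corner u,v,z mm [110.4   0.4  71.8] F u,v,z [-10.7  -0.5  14.2] turn [-0.002  0.005  0.001]
```

```bash
python3 -m jog '[[0.3,0,0,0,0,0,255],[0.6,0,0,0,0,0,255],[0.7,0,0,0,0,0,255],[0.7,0,0,0,0,0,255],[0.7,0,0,0,0,0,255]]'; python3 g.py
```

```text
t: 6.85
tool_pos: [0.6181, -0.0401, 0.0785]
tool_rot: [-3.108, 0.429, 0.037]
contact_force: [-19.0, 4.4, 17.9]
opening: -0.0001
t 6.85 corner u,v,z mm [110.5   0.6  70.2] F u,v,z [-19.4  -0.9  17.9] turn [-0.001  0.024  0.001]
```

At the stop (19 N, no further movement). Lift straight off.

```bash
python3 -m jog '[[0,0,-0.5,0,-0.02,0,255],[0,0,-1.5,0,-0.02,0,255],[-0.3,0,-3,0,-0.02,0,255],[-1,0,-6,0,-0.02,0,255],[-3,0,-9,0,-0.02,0,255],[-6,0,-12,0,-0.02,0,255],[-9,0,-14,0,-0.02,0,255],[-12,0,-14,0,-0.02,0,255]]'; python3 -m jog '[[-4,0,-2,0,0,0,255],[-8,0,-2,0,0,0,255],[-8,0,-2,0,0,0,255],[-8,0,-2,0,0,0,255],[-8,0,-2,0,0,0,255],[-8,0,-2,0,0,0,255],[-8,0,-2,0,0,0,255],[-8,0,-2,0,0,0,255]]'; python3 g.py
python3 - <<'E'
from h import *
s=get_image('side');t=get_image('top')
cv2.imwrite('pics/side5.png',s[...,::-1]);cv2.imwrite('pics/top5.png',t[...,::-1])
z=lambda i:cv2.resize(i[...,::-1],(400,400),interpolation=cv2.INTER_CUBIC)
cv2.imwrite('pics/z5.png',np.hstack([z(s[135:235,245:345]),z(t[150:250,235:335])]))
E
```

```text
t: 7.52
tool_pos: [0.507, -0.0087, 0.2275]
tool_rot: [-3.105, 0.429, 0.053]
contact_force: [0.2, -0.1, 0.9]
opening: 0.0001
t: 8.18
tool_pos: [0.4312, 0.0125, 0.2495]
tool_rot: [-3.105, 0.429, 0.057]
contact_force: [0.7, 0.0, -0.5]
opening: 0.0002
t 8.18 corner u,v,z mm [-83.8   0.3 241.1] F u,v,z [ 0.6  0.2 -0.5] turn [-0.002  0.037  0.001]
```

View pics/z5.png

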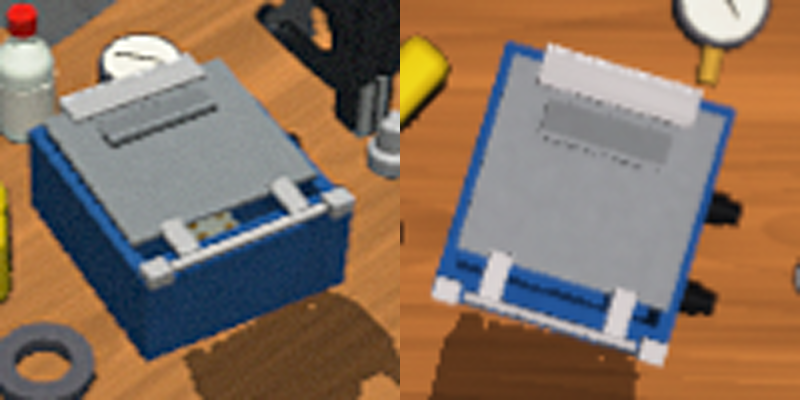

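The cover lies flat with its edge under the lip in both views. One numeric check of the ridge foot and of the bystanders, then hand in.

Run:
```python
from m import *
from g import H,X,Y
P,e=tri([S(164,126),T(201,148)]);print('ridge u,v,z mm',((P-H)@X*1e3).round(1),((P-H)@Y*1e3).round(1),(P[2]*1e3).round(1),np.round(e,4),'tuck ~',((P-H)@X*1e3-88).round(1))
a,b=[cv2.imread(f'pics/top{k}.png').astype(int) for k in(0,5)]
d=(abs(a-b).max(2)>60).astype('uint8')
n,_,s,_=cv2.connectedComponentsWithStats(d);print('changed blobs (top x,y,w,h,area)',[r.tolist() for r in s[1:] if r[4]>8])
print(get_obs()['contact_force'])
from station import finish_job
print(finish_job())
```

```text
t 8.28 corner u,v,z mm [-83.9   0.4 241.3] F u,v,z [-0.2 -0.2  0.1] turn [-0.002  0.036  0.001]
ridge u,v,z mm 112.3 -0.7 78.6 [0.0007 0.0007] tuck ~ 24.3
changed blobs (top x,y,w,h,area) [[227, 163, 95, 197, 8363], [305, 315, 204, 69, 6894], [269, 325, 21, 41, 628], [225, 337, 2, 6, 10], [224, 350, 3, 7, 11], [223, 358, 2, 8, 10], [251, 360, 16, 3, 21], [215, 363, 66, 21, 434], [279, 367, 16, 16, 194]]
[-0.29966608 -0.15697518  0.08549875]
the job is handed in; nothing more can be done
None
```

The box is shut and the job is handed in at about 8.3 s of the 42 s allowed. No verdict was reported.

**What I did:** With the fingers closed, I folded the cover down by its outer face, pressing between the hinge and the ridge. I held it flat with about 10 N, then pushed it by the ridge until it hit the slide stop, where the push rose to 19 N with no more movement. Then I lifted straight off and moved back.

**What the last checks showed:**
- **Cover:** About a second after the hand left, both cameras show the cover lying flat with its free edge under the lip.
- **Slide distance:** The measured position of the ridge gave a slide of about 24 mm, which disagrees with the 20 mm limit of the slot. I put the extra 4 mm down to errors in the pixel readings and hinge position. The resistance I felt fits the full 20 mm. The ridge's foot also measured 78.6 mm high, against 75.5 mm expected.
- **Hand clear:** The force on the tool was back to about zero.
- **Other things on the bench:** Comparing the top views before and after, changes showed only around the box, cover, arm and shadows. One large changed area joins the cover and arm, so this check is less sharp right beside the box. The bystanders visible in the last close-up had not moved.

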